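# Make up a machine kit and a hand-sewing kit

### The arm

A 6-joint arm with a two-finger parallel gripper is mounted at the origin on a cart in front of the work surface, level with it; the furniture and walls round the work are solid. World frame = base frame: x ahead of the robot, y to its left, z up, the work surface at z = 0. Lengths are in m, angles in degrees, forces in N, time in s.
With the tool pointing down it reaches from about 0.375 to 0.75 m from the base axis. Payload 9 kg.
Tool frame: the origin (TCP) lies where the fingers leave the gripper's body, on its centre line; the fingertips stand 73 mm ahead of it and the grasp point (between the pads) lies 54 mm ahead of it (robot.tip_reach is the distance from the TCP to the fingertips, in m); z points along the fingers, y is the line along which they close (so a half turn about z gives the same grasp; the last joint's range is limited). The gripper opens to 85 mm and grips with 20 to 120 N. Pads are 22 mm wide; open, the fingers measure 114 mm over their backs; the gripper's body (76 mm by 85 mm) begins 54 mm behind the grasp point. The pads swing forward as they close: fully open they stand 13 mm farther back than shut.
Start: joints at [51.927, 5.964, 5.575, 89.605, 0, 77.527], TCP at [0.259, 0.541, 0.304] pointing down, gripper open.
Joint ranges: [-171.21, 171.21], [-48.23, 106.86], [-62.78, 66.21], [-105.2, 120.99], [-86.42, 89.51], [-180, 180]. Speed limits (degrees/s): [127.2, 127.2, 147.25, 180, 180, 180].

### API

Orientations are given as [roll, pitch, yaw] about the fixed x, y, z axes, in that order (R = Rz(yaw) Ry(pitch) Rx(roll)).
In Python, from plant import robot gives the robot as it stands. Calls block until the motion is done:
- robot.move_pose(position, orientation): joint-space move of the TCP to a pose.
- robot.line_to(position, vel=0.15, rotation=None, guard=None): straight line of the TCP; rotation=None keeps the orientation; vel is the mean speed in m/s. With guard (N) it stops when the force on the tool has changed by that much, and returns True; else False.
- robot.goto_joints(angles): joint-space move.
- robot.set_gripper(opening): finger opening in m; the grip force is fixed at half the most; returns when the fingers have stopped.
- robot.pause(seconds).
- robot.ik(position, orientation): joint angles nearest the present ones, or None.
- robot.observe(): the state.
- robot.grab_frame(name): name is "scene" or "top" or "wrist"; returns the picture (400x640x3 uint8, blue, green, red); there is no depth.
- robot.get_calibration(name): a dict with "vertical_fov" (degrees; the focal length in pixels is half the picture's height over the tangent of half this angle, whatever the lens; pixels are square), "cx", "cy" (the principal point, pixels), "rvec" (rotation vector, rad) and "tvec" (3), from world to camera coordinates, as OpenCV has them. Camera axes: x right, y down, z forward; pixel columns grow to the right and rows downward; lengths in m; the calibration is good to about 2 mm. A picture is of the moment at which its call begins: read the wrist's pose just before it. get_calibration takes no time and is no camera call; for the wrist camera it gives the pose at the moment of the call.
A pose or a line that the arm cannot do raises robot.IKError and nothing moves.
- robot.job_done(): hands the job in; it is judged then, once.
The state is a dict: "time": time; "q": joint angles; "qvel": joint speeds; "joint_torque": joint torques, N m; "tool_pos": TCP position; "tcp_rot": TCP orientation; "ft_force": force on the tool from outside, world axes, zero at the start; "torque": the same for the moment, N m; "gripper_width": finger opening in m; "gripper_force": force on a finger pad.
Only numpy, scipy, OpenCV 4.12 (cv2) and the standard library are available. Lean on these libraries where they do the work, as an engineer would, in place of code of your own. Each camera call takes 0.05 s, during which the arm holds its last target. There are 200 camera calls.

### The job

Make up two sewing kits from the things on the table. In the tray with two compartments put the tall thread spool in the compartment next to the grip tab and the bobbin in the other; in the tray with three compartments put the squat wood-flanged spool next to the grip tab, the thimble in the middle and the sewing clip in the far compartment. Each thing stands upright (the clip lies flat, the way it lies now) on the floor of its compartment; do not push the rolled tape, the steel weight or the chalk about, and reach over or round the sewing machine, which stands 25 cm high between you and them.

Things in the scene. Friction and masses are not known exactly. Their poses are not given: they have to be found in the camera images.
- tray_two: Light wooden kit tray with two compartments, fixed to the table. Outside 86 mm (x) x 109 mm (y), walls and dividers 3 mm thick, 11 mm high, floor 3 mm above the table. Two compartments in a row along y, each 80 (x) x 50 mm (y) inside, centres at y = +26.5 (next to the tab) and -26.5 mm. A flat grip tab sticks out 17 mm at the +y end. Origin: centre of the underside; z up.
- tray_three: Light wooden kit tray with three compartments, fixed to the table. Outside 86 mm (x) x 162 mm (y), walls and dividers 3 mm thick, 11 mm high, floor 3 mm above the table. Three compartments in a row along y, each 80 (x) x 50 mm (y) inside, centres at y = +53 (next to the tab), 0 and -53 mm. A flat grip tab sticks out 17 mm at the +y end. Origin: centre of the underside; z up.
- tall_spool: Tall slim spool of dark thread with thin pale end flanges, standing, 29 mm across, 61 mm high, about 30 g. Origin: centre of the underside; own z axis up.
- squat_spool: Squat spool of thread with wooden end flanges, standing, 33 mm across, 36 mm high, about 30 g. Origin: centre of the underside; own z axis up.
- bobbin: Small flat machine bobbin with pale translucent flanges (a pale ring from above), lying on one flange, 20 mm across, 12 mm high, about 16 g. Origin: centre of the underside; own z axis up.
- thimble: Brass thimble standing on its rim, slightly tapered, 18 mm across at the foot, 22 mm high, about 16 g. Origin: centre of the underside; own z axis up.
- clip: Sewing clip (fabric clip), lying flat on the table, 11 mm wide (its x) x 34 mm long (its y) x 13 mm high, about 16 g; grip across the 11 mm width. Origin: centre of the underside; own z axis up.
- tape: Not for the kits: tape measure rolled into a disc, 52 mm across, 15 mm high. Origin: centre of the underside; own z axis up.
- steel_weight: Not for the kits: plain round steel pattern weight, 38 mm across, 15 mm high. Origin: centre of the underside; own z axis up.
- chalk: Not for the kits: flat piece of tailor's chalk, 31 mm (x) x 46 mm (y) x 9 mm high. Origin: centre of the underside; own z axis up.
Mind the look-alikes: they are no part of the job. What is meant by the squat_spool is not pink or yellow, and is the larger of those in its own colour.

How it is judged (in metres and radians):
At the end, for the whole second after the job is handed in: Each thing is in its named compartment: centre within 18 mm along the row and 35 mm across of the compartment's centre, underside within 4 mm of the tray floor, axis within 0.15 rad of vertical, at rest (under 0.02 m/s) (x of tall_spool in the frame of tray_two between -0.035 and 0.035 m and y of tall_spool in the frame of tray_two between 0.0085 and 0.0445 m and z of tall_spool in the frame of tray_two between 0 and 0.007 m and angle between each of tall_spool, bobbin, squat_spool, thimble, clip's own z axis and vertical below 0.15 rad and linear speed of each of tall_spool, bobbin, squat_spool, thimble, clip below 0.02 m/s and x of bobbin in the frame of tray_two between -0.035 and 0.035 m and y of bobbin in the frame of tray_two between -0.0445 and -0.0085 m and z of bobbin in the frame of tray_two between 0 and 0.007 m and x of squat_spool in the frame of tray_three between -0.035 and 0.035 m and y of squat_spool in the frame of tray_three between 0.035 and 0.071 m and z of squat_spool in the frame of tray_three between 0 and 0.007 m and x of thimble in the frame of tray_three between -0.035 and 0.035 m and y of thimble in the frame of tray_three between -0.018 and 0.018 m and z of thimble in the frame of tray_three between 0 and 0.007 m and x of clip in the frame of tray_three between -0.035 and 0.035 m and y of clip in the frame of tray_three between -0.071 and -0.035 m and z of clip in the frame of tray_three between 0 and 0.007 m); the robot touches nothing.
It fails at once if the rolled tape is moved by more than 15 mm (distance of tape from where it was at the start of the episode above 0.015 m).
It fails at once if the steel weight is moved by more than 15 mm (distance of steel_weight from where it was at the start of the episode above 0.015 m).
It fails at once if the chalk is moved by more than 15 mm (distance of chalk from where it was at the start of the episode above 0.015 m).
It also fails if it takes over 109 s, if anything falls off the work surface, if the arm or the gripper's body presses on something with over 40 N, if the wrist force passes 120 N, or if a joint passes its speed limit or range.

## Working session

There is one attempt and no reset: what is moved stays moved. The work goes in short steps, each a Python script; the robot and the scene stay as the last script left them, time stands still between calls to the robot, and variables do not carry over. Pictures are saved under pics/ and viewed, at most 14 in all, crops included, and the job is handed in when it is done.

```bash
mkdir -p pics; ls
python3 - <<'E'
from plant import robot
import cv2
for n in ("scene","top"):
    f=robot.grab_frame(n); cv2.imwrite(f"pics/{n}0.png",f); print(n,robot.get_calibration(n))
s=robot.observe(); print(s["time"],s["tool_pos"],s["tcp_rot"],s["gripper_width"])
print(robot.get_calibration("wrist"))
E
```

```text
pics
scene {'vertical_fov': 53.153909560577986, 'cx': 321.8844172571866, 'cy': 202.50845291965763, 'rvec': array([ 2.42916438, -0.54907947,  0.20120784]), 'tvec': array([-0.42164967,  0.22272195,  0.86229193])}
top {'vertical_fov': 48.21282482663583, 'cx': 323.92080034060086, 'cy': 202.96931299119473, 'rvec': array([ 2.14211437, -2.19914404,  0.09291428]), 'tvec': array([0.06173041, 0.49893941, 1.30191714])}
0.1 [0.25909722 0.54094198 0.30320171] [-1.79933525e+02 -1.33008982e-02  1.54402037e+02] 0.08545343726149869
{'vertical_fov': 68.5928100669908, 'cx': 323.87014588109355, 'cy': 201.91078206613733, 'rvec': array([-2.41368364, -1.52074032, -0.24952095]), 'tvec': array([-0.5983762 , -0.04273982,  0.38076388])}
```

View pics/scene0.png

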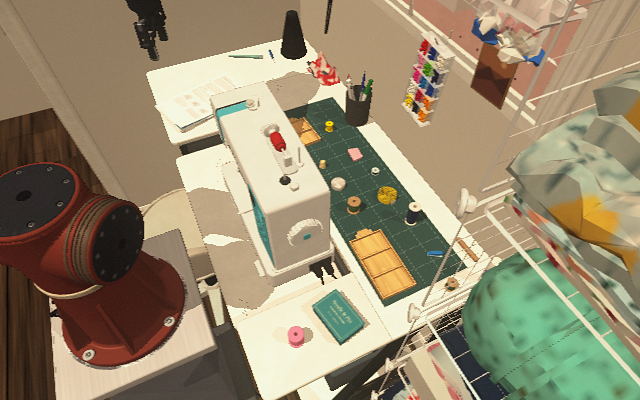

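View pics/top0.png

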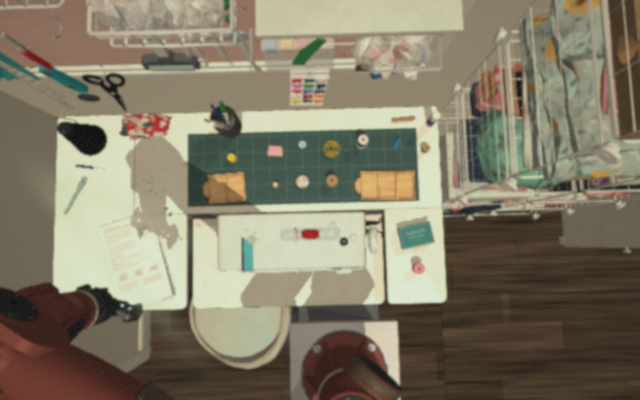

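The scene and top views show the mat beyond the machine. Tray three is on the right (top view ~386,185) and tray two on the left (~225,187). The squat spool is at ~(332,180), with a smaller look-alike at (424,147). I'll zoom in next.

```bash
cat > h.py <<'E'
import numpy as np, cv2
def K(c):
    f=200/np.tan(np.radians(c["vertical_fov"]/2)); return np.array([[f,0,c["cx"]],[0,f,c["cy"]],[0,0,1]])
def ray(c,uv):
    R=cv2.Rodrigues(c["rvec"])[0]; d=R.T@np.linalg.inv(K(c))@np.array([uv[0],uv[1],1.]); return -R.T@c["tvec"],d
def onplane(c,uv,z):
    o,d=ray(c,uv); return o+d*(z-o[2])/d[2]
def px(c,p): return cv2.projectPoints(np.array([p],float),c["rvec"],np.array(c["tvec"]),K(c),None)[0].ravel()
E
python3 - <<'E'
import cv2,numpy as np
from h import *
from plant import robot
t=cv2.imread("pics/top0.png"); s=cv2.imread("pics/scene0.png")
c=robot.get_calibration("top")
cv2.imwrite("pics/topc.png",cv2.resize(t[120:220,180:440],None,fx=3,fy=3,interpolation=cv2.INTER_CUBIC))
cv2.imwrite("pics/scenec.png",cv2.resize(s[90:310,285:485],None,fx=2.7,fy=2.7,interpolation=cv2.INTER_CUBIC))
for n,uv,z in [("tray2",(225,187),.01),("tray3",(386,185),.01),("squat",(332,180),.036),("bob?",(302,144),.012),("thim?",(275,184),.022),("tall",(362,139),.061),("clip",(396,143),.013),("weight",(302,181),.015),("tape",(331,148),.015),("chalk",(275,151),.009),
 ("machTL",(218,214),.25),("machBR",(365,268),.25),("matTL",(188,134),0),("matBR",(418,200),0),("cup",(222,112),.1),("shelf edge",(300,72),.0)]:
    print(n,onplane(c,uv,z).round(3))
for n in ("top","scene"):
    print(n,ray(robot.get_calibration(n),(320,200))[0])
E
```

```text
tray2 [0.558 0.345 0.01 ]
tray3 [ 0.551 -0.139  0.01 ]
squat [0.567 0.023 0.036]
bob? [0.682 0.11  0.012]
thim? [0.561 0.193 0.022]
tall [ 0.681 -0.067  0.061]
clip [ 0.677 -0.174  0.013]
weight [0.569 0.113 0.015]
tape [0.667 0.023 0.015]
chalk [0.664 0.193 0.009]
machTL [0.459 0.308 0.25 ]
machBR [ 0.319 -0.048  0.25 ]
matTL [0.726 0.46  0.   ]
matBR [ 0.504 -0.235  0.   ]
cup [0.761 0.332 0.1  ]
shelf edge [0.912 0.112 0.   ]
top [0.37799304 0.04112157 1.34282154]
scene [ 0.21981525 -0.49888357  0.82081504]
```

View pics/topc.png

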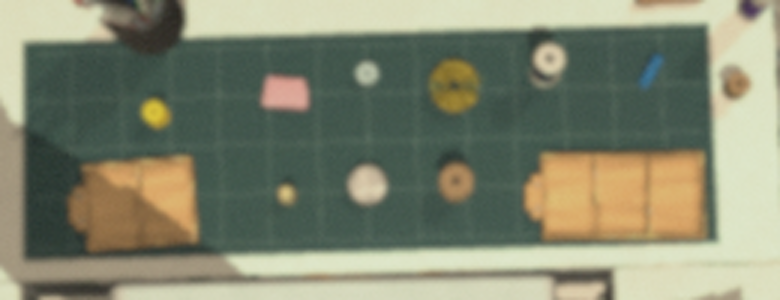

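View pics/scenec.png

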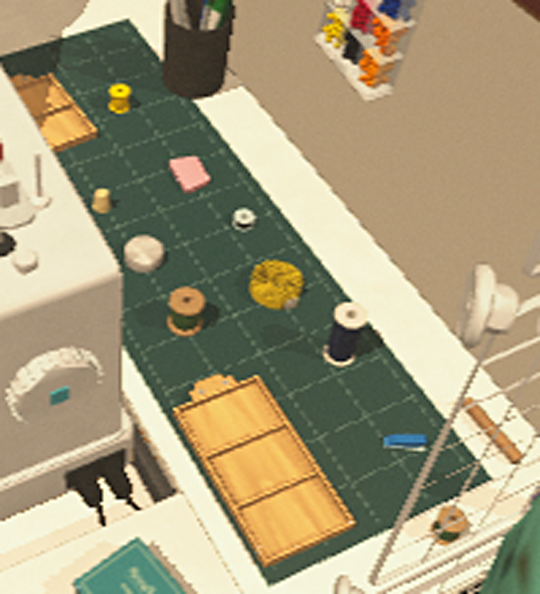

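Both grip tabs are on the +y side. The thimble is brass (~275,184), the bobbin is the pale ring (~302,144), and the tall spool and clip are on the right. Next I'll fit the arm geometry from ik calls to check forearm clearance over the machine.

Run:
```python
from plant import robot
import numpy as np
A=[];b=[]
S=robot.observe(); print(S["time"])
for r in (.4,.5,.6,.7):
  for z in (.06,.2,.4):
    for p in (0,-20,20):
      # tool down is roll 180; pitch tilts in xz plane; choose yaw 0
      q=robot.ik([r,0,z],[180,p,90*0])
      if q is None: continue
      q=np.array(q)
      if abs(q[4])>1 : continue
      a,be=np.radians(q[1]),np.radians(q[1]-q[2]); ph=np.radians(q[1]-q[2]+q[3])
      A+= [[1,0,np.sin(a),np.cos(be),np.cos(ph),np.sin(be)],[0,1,np.cos(a),-np.sin(be),-np.sin(ph),np.cos(be)]]; b+=[r,z]
      if p==0 or r==.6: print(r,z,p,q.round(1), round(np.degrees(ph),1))
x,res,*_=np.linalg.lstsq(np.array(A),np.array(b),rcond=None); print(x.round(4),res,len(b))
for P in [(.69,-.067),(.69,.11),(.68,-.174),(.56,.19),(.56,.37),(.56,.32),(.55,-.2)]:
  for yaw in (0,90,-90): 
    q=robot.ik([*P,.07],[180,0,yaw]); print(P,yaw,None if q is None else np.round(q,0))
```

```text
0.1
0.4 0.06 0 [-18.9 -25.9 -48.5  67.3   0.  161.1] 90.0
0.4 0.2 0 [-18.9 -31.  -37.4  83.6   0.  161.1] 90.0
0.4 0.4 0 [-18.9 -25.9 -12.7 103.2   0.  161.1] 90.0
0.5 0.06 0 [-15.   -5.3 -31.5  63.8   0.  165. ] 90.0
0.5 0.2 0 [-15.  -11.4 -22.1  79.3   0.  165. ] 90.0
0.5 0.4 0 [-15.   -8.8   1.2 100.    0.  165. ] 90.0
0.6 0.06 0 [-12.5  11.9 -13.7  64.4   0.  167.5] 90.0
0.6 0.2 0 [-12.5   6.3  -4.9  78.8   0.  167.5] 90.0
0.6 0.4 0 [-12.5   8.8  18.7 100.    0.  167.5] 90.0
0.7 0.06 0 [-10.7  28.4   6.5  68.1   0.  169.3] 90.0
0.7 0.2 0 [-10.7  23.9  15.5  81.6   0.  169.3] 90.0
0.7 0.4 0 [-10.7  29.4  43.6 104.2   0.  169.3] 90.0
[ 0.0166 -0.0319  0.3272  0.5501  0.0319  0.0453] [] 24
(0.69, -0.067) 0 [-16.  27.   5.  69.   0. 164.]
(0.69, -0.067) 90 [-16.  27.   5.  69.   0.  74.]
(0.69, -0.067) -90 [ -16.   27.    5.   69.    0. -106.]
(0.69, 0.11) 0 [ -2.  28.   7.  69.   0. 178.]
(0.69, 0.11) 90 [-2. 28.  7. 69.  0. 88.]
(0.69, 0.11) -90 [ -2.  28.   7.  69.   0. -92.]
(0.68, -0.174) 0 [-25.  28.   7.  69.   0. 155.]
(0.68, -0.174) 90 [-25.  28.   7.  69.   0.  65.]
(0.68, -0.174) -90 [ -25.   28.    7.   69.    0. -115.]
(0.56, 0.19) 0 [   6.   10.  -15.   65.    0. -174.]
(0.56, 0.19) 90 [  6.  10. -15.  65.   0.  96.]
(0.56, 0.19) -90 [  6.  10. -15.  65.   0. -84.]
(0.56, 0.37) 0 [  22.   23.    1.   68.    0. -158.]
(0.56, 0.37) 90 [ 22.  23.   1.  68.   0. 112.]
(0.56, 0.37) -90 [ 22.  23.   1.  68.   0. -68.]
(0.56, 0.32) 0 [  18.   19.   -5.   67.    0. -162.]
(0.56, 0.32) 90 [ 18.  19.  -5.  67.   0. 108.]
(0.56, 0.32) -90 [ 18.  19.  -5.  67.   0. -72.]
(0.55, -0.2) 0 [-33.   9. -16.  65.   0. 147.]
(0.55, -0.2) 90 [-33.   9. -16.  65.   0.  57.]
(0.55, -0.2) -90 [ -33.    9.  -16.   65.    0. -123.]
```

Run:
```python
from plant import robot
import numpy as np
A=[];b=[]
for r in (.5,.6,.7):
  q1=-np.degrees(np.arcsin(.1298/r)); 
  for z in (.06,.2,.4):
    for p in (0,-20,20,10):
      q=robot.ik([r,0,z],[180,p,q1])
      if q is None: continue
      q=np.array(q)
      if abs(q[4])>1 : continue
      a,be=np.radians(q[1]),np.radians(q[1]-q[2]); ph=np.radians(q[1]-q[2]+q[3])
      A+= [[1,0,np.sin(a),np.cos(be),np.cos(ph),np.sin(be)],[0,1,np.cos(a),-np.sin(be),-np.sin(ph),np.cos(be)]]; b+=[r*np.cos(np.radians(q1)),z]
x,res,*_=np.linalg.lstsq(np.array(A),np.array(b),rcond=None); print(x.round(4),res,len(b))
q=robot.ik([.7,0,.06],[180,0,0]);print(q)
# forearm line heights for low TCP at several radii
for r in (.5,.56,.6,.69,.75):
  q=np.radians(robot.ik([r,0,.064],[180,0,0])); a=q[1];be=q[1]-q[2]
  e=np.array([x[0]+x[2]*np.sin(a),x[1]+x[2]*np.cos(a)]); w=e+[x[3]*np.cos(be)+x[5]*np.sin(be),-x[3]*np.sin(be)+x[5]*np.cos(be)]
  print(r,"elbow",e.round(3),"wrist",w.round(3))
```

```text
[-0.      0.2963  0.3371  0.5505  0.3693  0.0454] [3.09820696e-10] 66
[-10.66946139  28.39302892   6.45578065  68.06275173   0.
 169.33053861]
0.5 elbow [-0.033  0.632] wrist [0.483 0.433]
0.56 elbow [0.029 0.632] wrist [0.545 0.433]
0.6 elbow [0.068 0.626] wrist [0.586 0.433]
0.69 elbow [0.15  0.598] wrist [0.678 0.433]
0.75 elbow [0.202 0.566] wrist [0.739 0.433]
```

Run:
```python
from plant import robot
from h import *
ct,cs,cw=[robot.get_calibration(n) for n in ("top","scene","wrist")]
def tri(a,b):
    o1,d1=ray(ct,a);o2,d2=ray(cs,b); t=np.linalg.lstsq(np.stack([d1,-d2],1),o2-o1,rcond=None)[0]
    p,q=o1+t[0]*d1,o2+t[1]*d2; return ((p+q)/2).round(3),np.linalg.norm(p-q).round(3)
print("rack top",tri((294,68),(432,32)),"rack bot",tri((328,105),(415,125)))
print("scraps basket",tri((395,50),(515,25)),"scr low",tri((365,65),(490,35)))
print("cup",tri((222,108),(358,85)))
o,d=ray(cw,(324,202)); R=cv2.Rodrigues(cw["rvec"])[0]
print("wristcam",o,"axis",R[2],"right",R[0]); s=robot.observe(); print(s["tool_pos"],s["tcp_rot"])
```

```text
rack top (array([0.766, 0.105, 0.391]), np.float64(0.001)) rack bot (array([0.729, 0.035, 0.213]), np.float64(0.019))
scraps basket (array([ 0.746, -0.097,  0.509]), np.float64(0.005)) scr low (array([ 0.744, -0.049,  0.466]), np.float64(0.014))
cup (array([0.755, 0.331, 0.121]), np.float64(0.024))
wristcam [0.18463064 0.5757048  0.37327928] axis [ 0.28974227 -0.14045331 -0.94674299] right [ 0.43191845  0.90191121 -0.00161752]
[0.25909722 0.54094198 0.30320171] [-1.79933525e+02 -1.33008982e-02  1.54402037e+02]
```

Run:
```python
from plant import robot
from h import *
import pickle
D={}
robot.move_pose([.53,.30,.30],[180,0,180])
for i,y in enumerate((.26,.08,-.08)):
    robot.line_to([.53,y,.28],vel=.25); robot.pause(.2)
    c=robot.get_calibration("wrist"); f=robot.grab_frame("wrist"); D[i]=(c,f); cv2.imwrite(f"pics/w{i}.png",f)
pickle.dump(D,open("views.pkl","wb"))
s=robot.observe();print(s["time"],s["tool_pos"],s["ft_force"])
```

```text
4.1917 [ 0.53007061 -0.0789157   0.28007316] [ 0.75002463  0.22346866 -0.34661884]
```

View pics/w0.png

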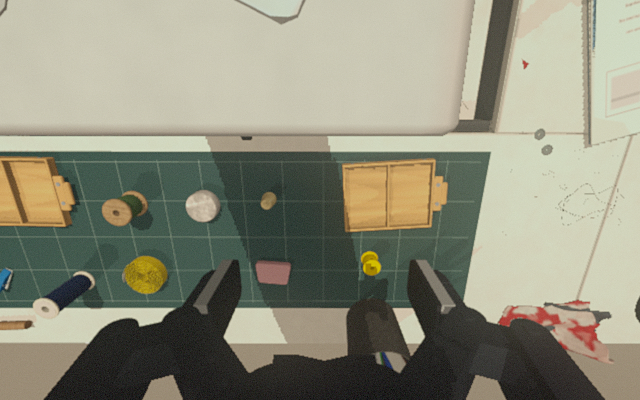

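View pics/w2.png

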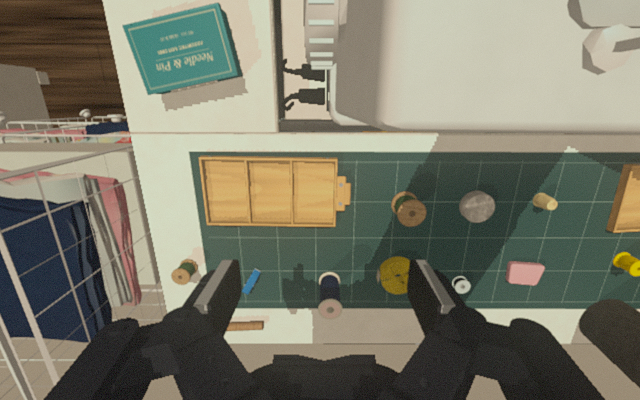

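w0 shows tray two (343–435, 160–232), thimble (268,200), squat spool (122,208). w2 shows tray three (200–338, 157–227), bobbin (461,285), tall spool (330,295) and clip (252,281). Next I'll segment these against the mat's hue.

```bash
cat > seg.py <<'E'
from h import *
import pickle
D=pickle.load(open("views.pkl","rb"))
# rough positions, height
O={"squat":(.567,.023,.036),"bobbin":(.682,.11,.012),"thimble":(.561,.193,.022),"tall":(.681,-.067,.061),"clip":(.677,-.174,.013),"weight":(.569,.113,.015),"tape":(.667,.023,.015),"chalk":(.664,.193,.009),"tray2":(.558,.345,.011),"tray3":(.551,-.139,.011)}
def mask(f):
    h=cv2.cvtColor(cv2.GaussianBlur(f,(3,3),0),cv2.COLOR_BGR2HSV).astype(int)
    mat=(h[...,0]>65)&(h[...,0]<103)&(h[...,1]>40)&(h[...,2]<125)
    return cv2.morphologyEx((~mat).astype(np.uint8),cv2.MORPH_OPEN,np.ones((3,3)))
if __name__=="__main__":
  for i,(c,f) in D.items():
    n,L,st,ce=cv2.connectedComponentsWithStats(mask(f)); vis=f.copy()
    for k in range(1,n):
        if not 60<st[k,4]<12000: continue
        ctr,_=cv2.findContours((L==k).astype(np.uint8),cv2.RETR_EXTERNAL,cv2.CHAIN_APPROX_NONE); cv2.drawContours(vis,ctr,-1,(0,0,255),1)
        p0=onplane(c,ce[k],.01)
        nm=min(O,key=lambda m:np.hypot(*(np.array(O[m][:2])-p0[:2])))
        p=onplane(c,ce[k],O[nm][2]/2)
        if np.hypot(*(np.array(O[nm][:2])-p[:2]))>.05: continue
        # ground-projected extents at mid height
        P=np.array([onplane(c,q[0],O[nm][2])[:2] for q in ctr[0][::2]],np.float32); r=cv2.minAreaRect(P)
        print(i,nm,st[k,4],ce[k].round(),p[:2].round(4),"rect@top",np.round(r[0],4),np.round(r[1],4),round(r[2],1))
    cv2.imwrite(f"pics/seg{i}.png",vis)
  for i in (0,1,2): pass
E
python3 seg.py
```

```text
0 tray3 4905 [ 34. 193.] [ 0.5537 -0.0967] rect@top [ 0.5518 -0.0941] [0.1034 0.0916] 88.1
0 weight 968 [203. 206.] [0.5693 0.1093] rect@top [0.5671 0.1126] [0.04   0.0455] 39.9
0 squat 1259 [124. 208.] [0.5686 0.0191] rect@top [0.5623 0.0325] [0.0346 0.0595] 25.1
0 thimble 292 [268. 200.] [0.561  0.1916] rect@top [0.5572 0.1932] [0.0191 0.0259] 45.1
0 tape 1446 [145. 274.] [0.668  0.0186] rect@top [0.6631 0.0237] [0.0542 0.0636] 56.2
0 clip 177 [  6. 277.] [ 0.6731 -0.1718] rect@top [ 0.6697 -0.165 ] [0.0146 0.0358] 59.0
1 weight 930 [348. 206.] [0.5692 0.1096] rect@top [0.5669 0.1092] [0.0426 0.0404] 27.9
1 squat 1012 [274. 209.] [0.569  0.0203] rect@top [0.5625 0.0235] [0.0351 0.0477] 63.3
1 thimble 312 [414. 201.] [0.5609 0.1899] rect@top [0.5582 0.1859] [0.026  0.0199] 30.3
1 clip 223 [134. 280.] [ 0.6773 -0.1789] rect@top [ 0.6743 -0.173 ] [0.0136 0.0464] 57.3
2 weight 1023 [477. 206.] [0.5691 0.1097] rect@top [0.5662 0.1058] [0.0471 0.041 ] 51.9
2 squat 1066 [408. 209.] [0.5687 0.0219] rect@top [0.5619 0.0165] [0.05   0.0357] 35.0
2 thimble 410 [544. 201.] [0.5616 0.1895] rect@top [0.5579 0.1818] [0.0353 0.02  ] 72.0
2 chalk 924 [524. 272.] [0.6656 0.1918] rect@top [0.6638 0.188 ] [0.0548 0.0386] 86.1
2 clip 198 [251. 280.] [ 0.677  -0.1785] rect@top [ 0.6732 -0.1772] [0.0097 0.0439] 59.5
```

Run:
```python
import cv2,numpy as np
a=[cv2.imread(f"pics/seg{i}.png")[140:335] for i in range(3)]
cv2.imwrite("pics/segall.png",np.vstack(a))
```

```text
(no output)
```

View pics/segall.png

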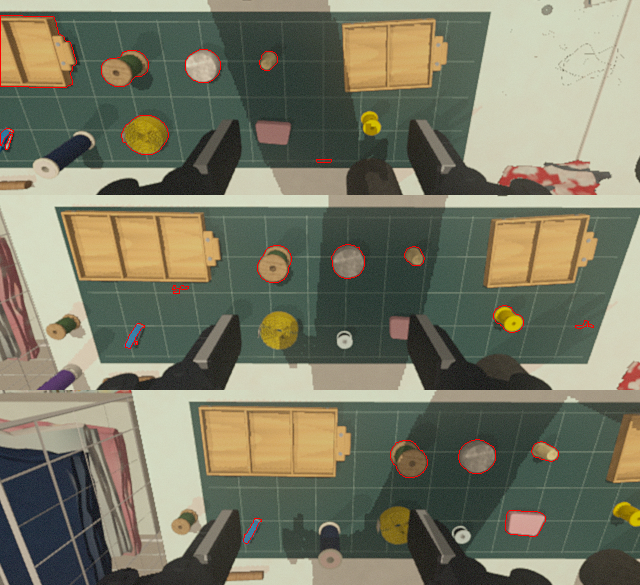

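```bash
cat > seg2.py <<'E'
from seg import *
def blob(f,roi,fn,op=1):
    x0,y0,x1,y1=roi; h=cv2.cvtColor(f,cv2.COLOR_BGR2HSV).astype(int)[y0:y1,x0:x1]
    m=fn(h).astype(np.uint8); m=cv2.morphologyEx(m,cv2.MORPH_OPEN,np.ones((op,op)))
    n,L,st,ce=cv2.connectedComponentsWithStats(m); k=1+st[1:,4].argmax()
    c,_=cv2.findContours((L==k).astype(np.uint8),cv2.RETR_EXTERNAL,cv2.CHAIN_APPROX_NONE)
    return ce[k]+[x0,y0],c[0][:,0]+[x0,y0],st[k]
pale=lambda h:(h[...,1]<75)&(h[...,2]>105)
wood=lambda h:(h[...,0]>6)&(h[...,0]<28)&(h[...,1]>70)
def rect(c,ct,z):
    P=np.array([onplane(c,q,z)[:2] for q in ct],np.float32); return cv2.minAreaRect(P)
if __name__=="__main__":
    for i,roi in ((1,(330,270,360,300)),(2,(449,270,475,300))):
        e,ct,st=blob(D[i][1],roi,pale); print("bobbin",i,e.round(1),st,onplane(D[i][0],e,.009)[:2].round(4), np.round(rect(D[i][0],ct,.012)[:2],4).tolist())
    for i,roi in ((0,(28,290,66,325)),(2,(312,295,350,322))):
        e,ct,st=blob(D[i][1],roi,pale); (u,v),r=cv2.minEnclosingCircle(ct); print("tall top",i,e.round(1),u,v,r,st,onplane(D[i][0],(u,v),.061)[:2].round(4),onplane(D[i][0],e,.061)[:2].round(4))
    for n,i,roi in (("tray2",0,(330,150,460,245)),("tray2",1,(470,145,610,245)),("tray3",2,(190,148,365,235)),("tray3",1,(50,148,225,240))):
        e,ct,st=blob(D[i][1],roi,wood,41); r=rect(D[i][0],ct,.009); print(n,i,np.round(r[0],4),np.round(r[1],4),round(r[2],1))
E
python3 seg2.py
python3 - <<'E'
import cv2,numpy as np
a=cv2.imread("pics/w1.png")[140:330,40:240];b=cv2.imread("pics/w2.png")[240:330,230:480]
cv2.imwrite("pics/z.png",cv2.resize(b,None,fx=3,fy=3,interpolation=cv2.INTER_CUBIC))
E
```

```text
bobbin 1 [344.3 285. ] [  7   6  16  18 224] [0.6824 0.108 ] [[0.6798, 0.108], [0.0269, 0.0203]]
bobbin 2 [461.2 285. ] [  3   6  19  18 228] [0.6825 0.1072] [[0.6796, 0.1047], [0.0299, 0.0211]]
tall top 0 [ 45.7 312.5] 46.5 312.0 22.051176071166992 [  0   3  38  32 848] [ 0.6857 -0.0718] [ 0.6864 -0.0729]
tall top 2 [330.3 311.9] 330.5 314.5 19.6087703704834 [  0   4  38  23 694] [ 0.6883 -0.0717] [ 0.6845 -0.072 ]
tray2 0 [0.556 0.34 ] [0.0888 0.1132] 1.3
tray2 1 [0.5561 0.3401] [0.0895 0.1229] 3.4
tray3 2 [ 0.5514 -0.1461] [0.0888 0.165 ] 0.1
tray3 1 [ 0.5514 -0.1451] [0.1675 0.0892] 89.1
```

View pics/z.png

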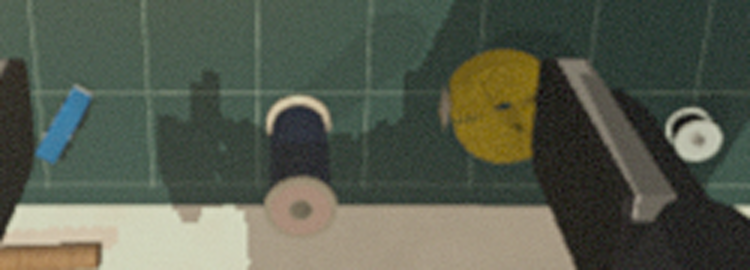

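Tall spool's top centre is at ~(330,309) and its foot at ~(329,281). The clip's centre is at (251,281), its ends at ~(258,269) and (245,293).

Plan:
- Close along x inside the trays (80 mm of room), yaw 90.
- Pick the rear things with yaw 180 and a 10° lean away from the shelf.
- Start with the squat spool.

```bash
cat > act.py <<'E'
from plant import robot
from h import *
from scipy.spatial.transform import Rotation as Ro
UP=.16
def tcp(p,rot): return np.array(p)-.054*Ro.from_euler("xyz",rot,degrees=True).as_matrix()[:,2]
def go(p,rot,vel=.25): robot.line_to(list(tcp(p,rot)),vel=vel,rotation=list(rot))
def pick(xy,z,rot,w):
    go([*xy,UP],rot); robot.set_gripper(w); go([*xy,z+.03],rot); go([*xy,z],rot,.08)
    robot.set_gripper(0.); robot.pause(.2); s=robot.observe(); print("held",s["gripper_width"],s["gripper_force"],s["ft_force"].round(1),s["time"])
    go([*xy,UP],rot,.15)
def place(xy,z,rot,open_):
    go([*xy,UP],rot); go([*xy,z+.03],rot); s=robot.observe(); w=s["gripper_width"]; print("w",w)
    go([*xy,z],rot,.05); s=robot.observe(); print("down",s["ft_force"].round(1))
    robot.set_gripper(w+open_); robot.pause(.2); go([*xy,z+.04],rot,.08); go([*xy,UP],rot); print("t",robot.observe()["time"])
E
python3 - <<'E'
from act import *
import pickle
c=pickle.load(open("views.pkl","rb"))[2][0]
print("tall",onplane(c,(330.3,309.3),.061),onplane(c,(329.3,281),.003))
a,b=onplane(c,(258.5,269),.013),onplane(c,(244.8,293.5),.013); print("clip",onplane(c,(251.3,281.3),.009),a,b,np.degrees(np.arctan2(*(b-a)[1::-1])))
print(robot.tip_reach)
V=[180,0,90]
robot.line_to([.56,-.03,.25],vel=.2,rotation=V)
pick((.569,.0205),.023,V,.055)
place((.5515,-.0925),.0275,V,.008)
c=robot.get_calibration("wrist"); cv2.imwrite("pics/a1.png",robot.grab_frame("wrist"))
E
```

```text
tall [ 0.68074794 -0.07201022  0.061     ] [ 0.68054224 -0.07218477  0.003     ]
clip [ 0.67719619 -0.17790132  0.009     ] [ 0.6556304  -0.16580704  0.013     ] [ 0.6938129  -0.18708755  0.013     ] -29.132528559759027
0.0726
held 0.03170299606087642 59.52033519744873 [0.  0.3 5.4] 8.35
w 0.031566920652686806
down [-0.7  1.3 -0.1]
t 12.95
```

View pics/a1.png

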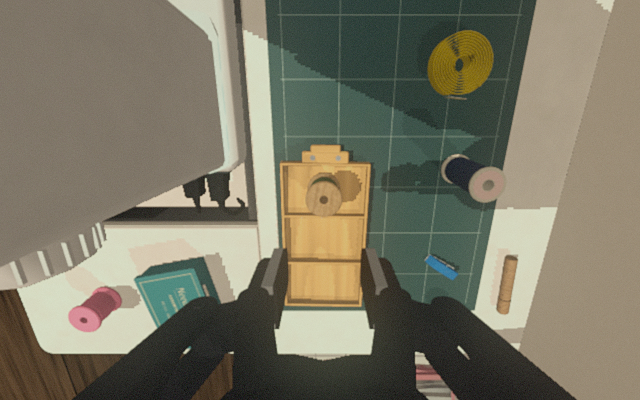

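The squat spool stands at ~(325,195), inside the tab compartment of tray three. Next come the thimble and the clip.

Run:
```python
from act import *
V=[180,0,90]
pick((.561,.190),.0225,V,.045)
place((.5515,-.1455),.0265,V,.014)
L=[180,10,151]
pick((.6765,-.178),.0245,L,.040)
place((.5515,-.1985),.0285,[180,10,90],.014)
go([.56,-.10,.2],V)
cv2.imwrite("pics/a2.png",robot.grab_frame("wrist"))
```

```text
held 0.012831588453182618 58.790369423950324 [-0.9  0.4  5.9] 16.2167
w 0.012866401095898304
down [-1.6  0.1  1.4]
t 21.7583
held 0.007097560355247554 59.342255434021354 [-1.3  0.1  5.5] 24.9583
w 0.0069370705148484695
down [0.4 0.9 2.1]
t 30.1917
```

View pics/a2.png

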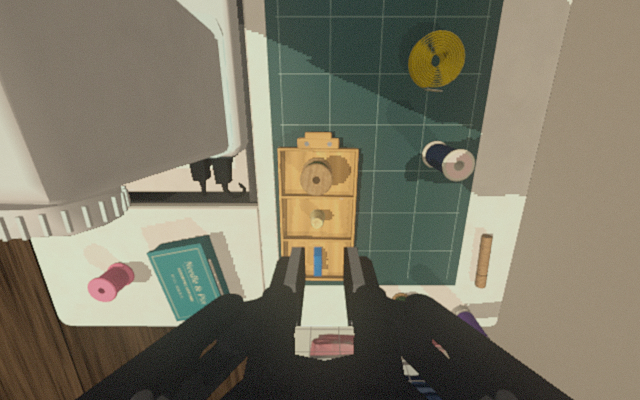

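Tray three is filled: spool (317,178), thimble (317,217), clip (319,262). Now the bobbin and the tall spool.

Run:
```python
from act import *
L=[180,10,180]; P=[180,10,90]
pick((.6815,.1075),.0235,L,.045)
place((.556,.3135),.0275,P,.014)
pick((.6807,-.072),.036,L,.055)
place((.556,.3665),.040,P,.010)
go([.56,.40,.2],[180,0,90])
cv2.imwrite("pics/a3.png",robot.grab_frame("wrist"))
go([.56,-.03,.2],[180,0,90],.3)
c=robot.get_calibration("wrist"); f=robot.grab_frame("wrist"); s=robot.grab_frame("scene")
cv2.imwrite("pics/a4.png",np.hstack([cv2.resize(f[120:320,240:420],None,fx=2,fy=2),cv2.resize(s[210:310,340:440],None,fx=4,fy=4)]))
print(robot.observe()["time"])
```

```text
held 0.016429387282651 58.73173713684082 [-2.6 -0.2  5.1] 34.55
w 0.016696949870678372
down [-1.4 -0.7  4.3]
t 40.325
held 0.02803596721752463 59.030333161354065 [-0.5  0.   5.5] 44.2833
w 0.02803517298596339
down [-1.9 -0.7  2.6]
t 50.1667
52.2417
```

View pics/a3.png

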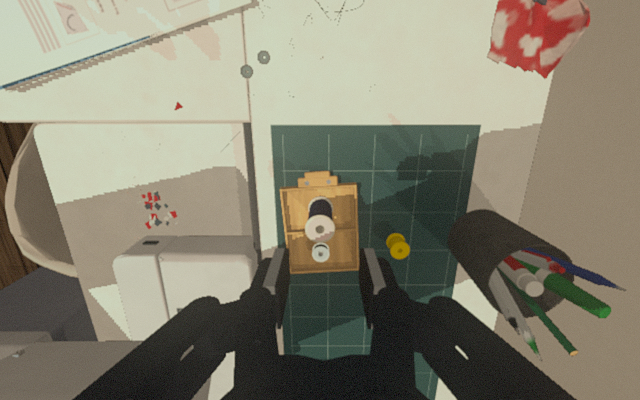

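View pics/a4.png

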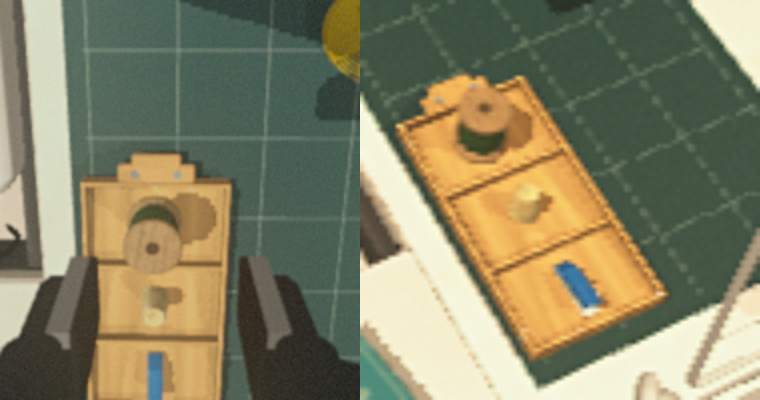

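Everything stands in its place: tall spool foot (318,208) and bobbin (320,253) in tray two, and squat spool, thimble and clip in tray three. Handing in.

```bash
python3 -c "
from plant import robot
print(robot.job_done())"
```

```text
the job is handed in; nothing more can be done
None
```

Both kits are made up and handed in at about 52 s of the 109 s allowed; the last pictures showed all five things standing in their named compartments (the clip flat), though the judge's verdict was not shown.

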